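# Bolt the hatch of the imaging box

### The job

The hatch of the white imaging box must be bolted before the lamp goes on. Press the spring safety catch down with one fingertip and, keeping it down all the way, push the bolt's upright thumb piece with the other fingertip until the bolt is fully home in its keeper; then let go, so that the catch springs up and locks the bolt. Leave the objective, the dish and the slide box where they are.

Things in the scene. Friction and masses are not known exactly. Their poses are not given: they have to be found in the camera images.
- darkbox: White imaging box, 280 x 400 x 80 mm, fixed to the bench, yaw within 0.55 rad. Origin: centre of its underside; x across the bolt, y along it towards the keeper, z up (sizes of the lock's parts follow these axes). The lock is on its top. The centre lines of catch and thumb piece are parallel to y and 60 mm apart in x, so two fingertips set apart along x reach both.
- bolt (a joint): Bolt travel along the box's +y, m: 0 to 0.002 at the start (drawn back), 0.0435 fully home at a hard stop, nose in the keeper. Friction about 2 N, no spring. With the catch up it has about 3.5 mm of play: the catch's tooth stands between ribs on the bolt, 14 mm apart, and rises into each gap if let up on the way. At the end the catch can rise only in the last 3 mm of travel.
- thumb (a point): Centre of the bolt's upright steel thumb piece, a plate 28 mm wide (x), 10 mm thick (y), 36 mm high (z); it moves with the bolt and is pushed on its -y face. Its top is 138 mm above the bench. On its -y side the bar and guide lie lower than 107 mm above the bench, so a fingertip has room there.
- catch (a joint): Travel of the spring catch, m, pressed straight down: 0 up, 0.010 hard stop. Its spring takes 3.5 N at 0 and 7 N at 0.010. The bolt is free once it is pressed more than 4 mm; 6 to 9 mm is a good depth.
- catch_top (a point): Centre of the top face of the spring catch, a long ribbed steel key, 28 mm (x) by 105 mm (y), beside the bolt on its -x side. Top 122 mm above the bench when up, 112 mm fully pressed; housing walls 108 mm. At the start its centre is about 7 mm to +y of the thumb piece's. It does not move along y: a fingertip pressing it may slide along it with the bolt.
- objective_mid (a point): Centre of a brass microscope objective, 30 mm in diameter and 46 mm high, standing on the imaging box's top near its +y end. Leave it alone.
- dish_mid (a point): Centre of a clear covered dish, 59 mm in diameter and 14 mm high, on the bench beside the box. Leave it alone.
- slidebox_mid (a point): Centre of a grey slide box, 90 x 50 x 34 mm, on the bench beside the box. Leave it alone.

How it is judged:
By the outcome, as a careful person would: the job done as asked, in the order asked, and still so for the second after the job is handed in, with the robot touching nothing.
It also fails if it takes over 32 s, if anything falls off the work surface, if the arm or the gripper's body presses on something with over 40 N, if the wrist force passes 120 N, or if a joint passes its speed limit or range.

### The arm

A 7-joint arm with a two-finger parallel gripper is mounted at the origin on the work surface. World frame = base frame: x ahead of the robot, y to its left, z up, the work surface at z = 0. Lengths are in m, angles in rad, forces in N, time in s.
With the tool pointing down it reaches from about 0.425 to 0.925 m from the base axis. Payload 6.8 kg.
Tool frame: the origin (TCP) lies on the front face of the gripper's body, between the roots of the fingers; the fingertips stand 73 mm ahead of it and the grasp point (between the pads) lies 54 mm ahead of it (env.nose_length is the distance from the TCP to the fingertips, in m); z points along the fingers, y is the direction in which the jaws open and shut (so a half turn about z gives the same grasp; the last joint's range is limited). The gripper opens to 85 mm and grips with 20 to 120 N. Pads are 22 mm wide; open, the fingers measure 114 mm over their backs; the gripper's body (76 mm by 85 mm) begins 54 mm behind the grasp point. The pads swing forward as they close: fully open they stand 13 mm farther back than shut.
Start: joints at [1.074, 0.477, 0.022, 1.555, -0.011, 1.109, -0.083], TCP at [0.256, -0.625, 0.304] pointing down, gripper open.
Joint ranges: [-2.96, 2.96], [-0.34, 2.1], [-1.41, 1.46], [0.24, 2.44], [-1.37, 4.51], [0.17, 1.92], [-2.96, 2.96]. Speed limits (rad/s): [2.39, 2.39, 3.14, 3.14, 3.14, 3.14, 3.14].

### API

Orientations are given as a unit quaternion [w, x, y, z].
In Python, from cell import env, kin, camera, calibration, job gives the robot as it stands. The module is installed in compiled form; this text tells all that it offers. Calls block until the motion is done:
- env.reach(position, orientation): joint-space move of the TCP to a pose.
- env.movel(position, velocity=0.15, rot=None, stop_force=None): straight line of the TCP; rot=None keeps the orientation; velocity is the mean speed in m/s. With stop_force (N) it stops when the force on the tool has changed by that much, and returns True; else False.
- env.goto_joints(angles): joint-space move.
- env.grip(opening, f_grip=None): finger opening in m; f_grip is the grip in N (None keeps the last); returns when the fingers have stopped.
- env.dwell(seconds).
- kin.inverse_kinematics(position, orientation): joint angles nearest the present ones, or None.
- env.get_state(): the state.
- camera(name): name is "scene" or "top"; returns (picture, depth): 480x640x3 uint8, blue, green, red; 480x640 float32, m along the optical axis (not along the pixel's ray), 0 where there is no reading.
- calibration(name): a dict with "fx", "fy", "cx", "cy" (pixels), "rvec" (rotation vector, rad) and "tvec" (3), from world to camera coordinates, as OpenCV has them. Camera axes: x right, y down, z forward; pixel columns grow to the right and rows downward; lengths in m; the calibration is good to about 2 mm. A picture is of the moment at which its call begins. calibration takes no time and is no camera call.
A pose or a line that the arm cannot do raises env.PlanningError and nothing moves.
- job.job_done(): hands the job in, once; it reports no verdict.
The state is a dict: "time": time; "qpos": joint angles; "joint_velocities": joint speeds; "joint_torque": joint torques, N m; "tcp_pos": TCP position; "orientation": TCP orientation; "force": force on the tool from outside, world axes, zero at the start; "torque": the same for the moment, N m; "opening": finger opening in m.
Only numpy, scipy, OpenCV 4.12 (cv2) and the standard library are available. Lean on these libraries where they do the work, as an engineer would, in place of code of your own. Each camera call takes 0.05 s, during which the arm holds its last target.

## Working session

There is one attempt and no reset: what is moved stays moved. The work goes in short steps, each a Python script; the robot and the scene stay as the last script left them, time stands still between calls to the robot, and variables do not carry over. Pictures are saved under pics/ and viewed, and the job is handed in when it is done.

```bash
mkdir -p pics; ls
python3 - <<'E'
from cell import env,camera,calibration
import cv2,numpy as np
for n in ("scene","top"):
    p,d=camera(n); cv2.imwrite(f"pics/{n}0.png",p); np.savez(f"{n}0.npz",p=p,d=d)
    print(n,calibration(n))
s=env.get_state(); print(s, env.nose_length)
E
```

```text
pics
scene {'fx': 589.607285071147, 'fy': 589.607285071147, 'cx': 320.5063156975266, 'cy': 249.35936781392846, 'rvec': array([ 0.94259479,  2.45061378, -1.08043623]), 'tvec': array([ 0.393524  , -0.22009095,  1.50051983])}
top {'fx': 527.3668875372772, 'fy': 527.3668875372772, 'cx': 310.7730694447616, 'cy': 237.38045782783576, 'rvec': array([ 2.14912739, -2.12172771,  0.14802728]), 'tvec': array([0.06152592, 0.60531331, 1.3282604 ])}
{'time': 0.1, 'qpos': array([ 1.07395155,  0.47774133,  0.02236434,  1.5563347 , -0.01147461,
        1.10929917, -0.08311791]), 'joint_velocities': array([-6.24470398e-04, -1.61873134e-03,  1.26367580e-03, -4.06208180e-03,
       -6.25687077e-04,  5.19677979e-05, -6.79205222e-04]), 'joint_torque': array([ 4.98764974e-03, -5.97753346e+01,  1.61408085e+00, -2.81952971e+01,
        1.28644524e-02,  5.04758253e-03, -5.07930883e-05]), 'tcp_pos': array([ 0.25567082, -0.62426728,  0.30301479]), 'orientation': array([-7.93170086e-04,  9.81169296e-01,  1.93147942e-01, -2.34333975e-04]), 'force': array([1.02514751, 0.76475899, 0.16898784]), 'torque': array([-0.0257887 ,  0.05062127, -0.0161445 ]), 'opening': 0.08550018805168313} 0.0726
```

View pics/scene0.png

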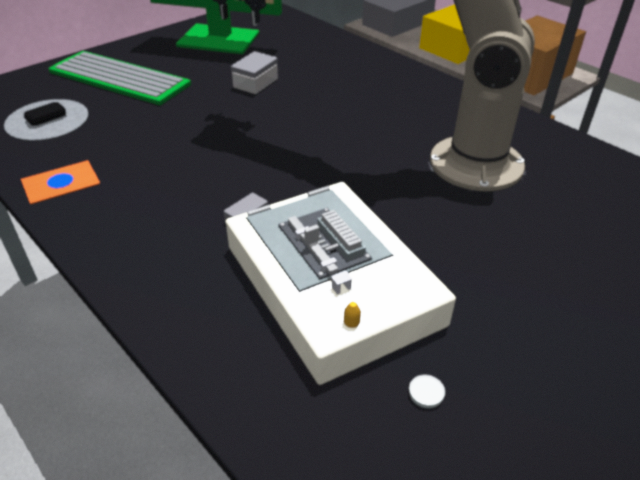

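View pics/top0.png

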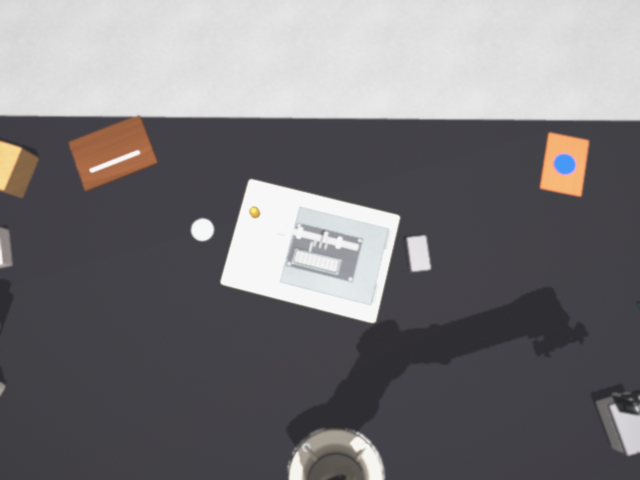

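The box is mid-scene: lock at about (325,250) in top and (330,240) in scene. The objective is at (254,212) in top, the dish at (202,230) and the slide box at (418,253). Next I'll enlarge the lock.

```bash
cat > h.py <<'E'
import cv2,numpy as np
from cell import calibration
def crop(p,x0,y0,x1,y1,k,fn):
    c=cv2.resize(p[y0:y1,x0:x1],None,fx=k,fy=k,interpolation=cv2.INTER_CUBIC)
    for x in range((x0+9)//10*10,x1,10):
        cv2.putText(c,str(x),(int((x+.5-x0)*k)-10,8),0,.33,(0,0,255),1); cv2.line(c,(int((x+.5-x0)*k),10),(int((x+.5-x0)*k),16),(0,0,255),1)
    for y in range((y0+9)//10*10,y1,10):
        cv2.putText(c,str(y),(0,int((y+.5-y0)*k)+4),0,.33,(0,0,255),1); cv2.line(c,(24,int((y+.5-y0)*k)),(30,int((y+.5-y0)*k)),(0,0,255),1)
    cv2.imwrite(fn,c)
def cam(n):
    c=calibration(n); R,_=cv2.Rodrigues(c['rvec']); K=np.array([[c['fx'],0,c['cx']],[0,c['fy'],c['cy']],[0,0,1]])
    return K,R,np.array(c['tvec']).ravel(),c
def onplane(n,uv,z):
    K,R,t,_=cam(n); C=-R.T@t; d=R.T@np.linalg.inv(K)@np.array([*uv,1.]); return C+d*(z-C[2])/d[2]
def proj(n,P):
    K,R,t,c=cam(n); return cv2.projectPoints(np.atleast_2d(np.float64(P)),c['rvec'],c['tvec'],K,None)[0][:,0]
def tri(a,b):
    A=[];B=[]
    Pm=[cam(n)[0]@np.hstack([cam(n)[1],cam(n)[2][:,None]]) for n in("scene","top")]
    X=cv2.triangulatePoints(Pm[0],Pm[1],np.float64(a)[:,None],np.float64(b)[:,None]); return (X[:3]/X[3]).ravel()
def cloud(n,d):
    K,R,t,_=cam(n); v,u=np.mgrid[:480,:640]; r=np.stack([u,v,np.ones_like(u)],-1)@np.linalg.inv(K).T*d[...,None]
    return (r-t)@R
E
python3 - <<'E'
from h import *
p=np.load("scene0.npz")['p']; crop(p,270,190,400,290,6,"pics/sc_crop.png")
p=np.load("top0.npz")['p']; crop(p,280,205,390,290,7,"pics/top_crop.png")
E
```

```text
(no output)
```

View pics/sc_crop.png

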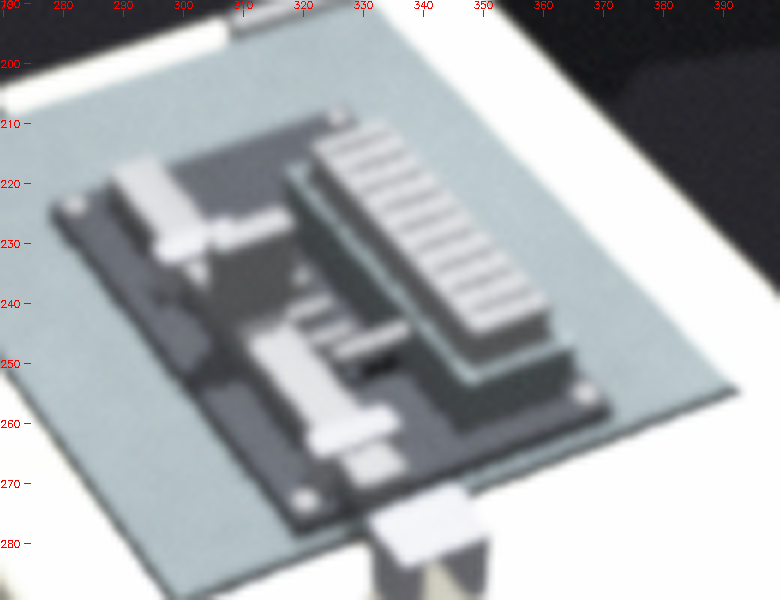

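View pics/top_crop.png

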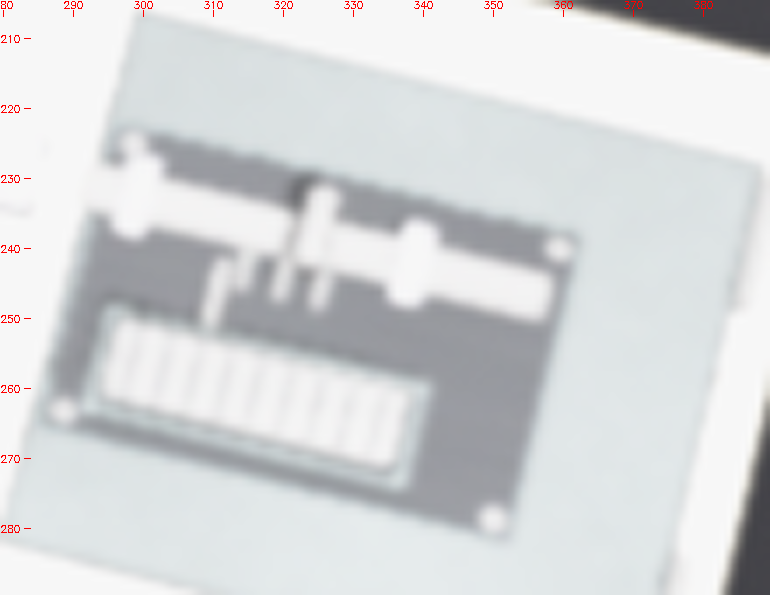

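Top view: the thumb's top face runs from (327,231) to (324,243), and the catch key is a ribbed strip from (296,250) to (339,272). In the scene view the thumb's top is at about (312,228), and the catch corners are about (323,213), (335,209), (348,245) and (361,239). Now triangulating and checking against the depth.

Run:
```python
from h import *
for n in("top","scene"):
    f=np.load(n+"0.npz"); X=cloud(n,f['d']); 
    u0,v0,u1,v1=(280,205,390,290) if n=="top" else (270,190,400,270)
    S=X[v0:v1,u0:u1]; z=S[...,2]
    print(n,"z hist",np.histogram(z,bins=np.arange(.07,.16,.005)))
    for lab,lo,hi in(("thumb",.130,.146),("catch",.117,.127)):
        m=((z>lo)&(z<hi)).astype(np.uint8); k,L,st,ce=cv2.connectedComponentsWithStats(m)
        for i in range(1,k):
            if st[i,4]<12: continue
            q=S[L==i]; r=cv2.minAreaRect(np.float32(q[:,:2]*1000)); print(lab,st[i],ce[i]+[u0,v0],q.mean(0).round(4),[np.round(a,1) for a in r])
# box top corners
f=np.load("top0.npz"); X=cloud("top",f['d']); m=((X[...,2]>.07)&(X[...,2]<.15)&(abs(X[...,1])<.4)&(X[...,0]>.3)&(X[...,0]<.95)).astype(np.uint8)
k,L,st,ce=cv2.connectedComponentsWithStats(m); i=1+np.argmax(st[1:,4]); r=cv2.minAreaRect(np.float32(X[L==i][:,:2]*1000)); print("box",r)
f=np.load("scene0.npz"); X=cloud("scene",f['d']); m=((X[...,2]>.07)&(X[...,2]<.15)&(abs(X[...,1])<.4)&(X[...,0]>.3)&(X[...,0]<.95)).astype(np.uint8)
k,L,st,ce=cv2.connectedComponentsWithStats(m); i=1+np.argmax(st[1:,4]); r=cv2.minAreaRect(np.float32(X[L==i][:,:2]*1000)); print("box",r)
# triangulate catch corners; thumb top ends
for nm,a,b in [("c -y-x?",(335,209.5),(336,271.5)),("c -y+x",(322.5,214),(338.5,259.5)),("c +y+x",(348,245),(298.5,249.5)),("c +y-x",(360.5,239.5),(295,261)),("thumb +x",(305,229.5),(326.5,231.5)),("thumb -x",(318,225.5),(323,243)),]:
    print(nm,tri(a,b).round(4))
```

```text
top z hist (array([  73, 1200, 3156, 2265,  919,  114,  335,  347,   76,  110,  326,
         61,    9,   30,    8,    0,    0]), array([0.07 , 0.075, 0.08 , 0.085, 0.09 , 0.095, 0.1  , 0.105, 0.11 ,
       0.115, 0.12 , 0.125, 0.13 , 0.135, 0.14 , 0.145, 0.15 , 0.155]))
thumb [42 27  6 12 47] [324.4893617  237.12765957] [0.5915 0.0345 0.1376] [array([591.6,  34.6]), array([ 9.5, 27.8]), np.float64(76.8)]
catch [ 14  46  44  21 458] [315.49344978 260.89082969] [0.5349 0.0558 0.122 ] [array([535.4,  55.5]), array([103.9,  28.8]), np.float64(76.8)]
scene z hist (array([   4, 1190, 3473, 1415,  618,  186,  606,  358,  112,  181,  478,
         36,   30,   53,    3,    0,    0]), array([0.07 , 0.075, 0.08 , 0.085, 0.09 , 0.095, 0.1  , 0.105, 0.11 ,
       0.115, 0.12 , 0.125, 0.13 , 0.135, 0.14 , 0.145, 0.15 , 0.155]))
thumb [34 35 15 10 85] [310.92941176 229.27058824] [0.5923 0.0375 0.1357] [array([590.7,  36.9]), array([12.2, 28.9]), np.float64(73.4)]
catch [ 52  20  40  37 567] [341.31040564 228.17636684] [0.5358 0.0601 0.1213] [array([534.7,  58. ]), array([107.4,  30.5]), np.float64(77.2)]
catch [34 42 15  9 63] [311.04761905 235.76190476] [0.5935 0.0392 0.1216] [array([592.9,  39.1]), array([12.9, 27. ]), np.float64(63.1)]
box ((570.1861572265625, 70.31167602539062), (400.3907470703125, 280.81195068359375), 76.53382110595703)
box ((568.3667602539062, 70.38273620605469), (406.0311279296875, 281.5121765136719), 76.38685607910156)
c -y-x? [0.5071 0.0083 0.1207]
c -y+x [0.536  0.0028 0.1217]
c +y+x [0.5606 0.1003 0.1202]
c +y-x [0.533  0.1071 0.1217]
thumb +x [0.6038 0.0314 0.1381]
thumb -x [0.5766 0.0386 0.1368]
```

Both methods agree, with box yaw about -13.4°, thumb at (0.591, 0.035, 0.137) and catch at (0.535, 0.056, 0.122). Those two are 60 mm apart in x and 7 mm in y. Next: move above the lock with the fingers 60 mm apart, behind the thumb's -y face.

```bash
cat >> h.py <<'E'
yaw=np.deg2rad(76.6-90); U=np.array([np.cos(yaw),np.sin(yaw)]); W=np.array([-np.sin(yaw),np.cos(yaw)])
b_=np.sqrt((1+U[1])/2); a_=U[0]/2/b_; Q=np.array([0,a_,b_,0])
def P(u,w,z): return np.array([*(U*u+W*w),z])
def shot(tag,boxes={"scene":(270,170,400,270),"top":(270,200,380,285)}):
    from cell import camera
    for n,bx in boxes.items():
        p,d=camera(n); np.savez(f"{n}_{tag}.npz",p=p,d=d); crop(p,*bx,6,f"pics/{n}_{tag}.png")
def st():
    from cell import env
    s=env.get_state(); t=s['tcp_pos']; print("t %.2f u %.4f w %.4f z %.4f F %s open %.4f q %s"%(s['time'],t[:2]@U,t[:2]@W,t[2],s['force'].round(2),s['opening'],s['orientation'].round(4)))
    return s
E
python3 - <<'E'
from h import *
from cell import env,kin
print(Q,P(.5371,.1475,.26),kin.inverse_kinematics(P(.5371,.1475,.26),Q), kin.inverse_kinematics(P(.5371,.19,.18),Q))
env.reach(P(.5371,.1475,.25),Q); st()
env.grip(0.0455); st()
shot("a")
E
```

```text
[0.         0.78477637 0.61977903 0.        ] [0.55666074 0.01901264 0.26      ] [ 0.29808719  0.38638811 -0.55542836  1.8558508   0.24379948  0.96702303
 -0.59780481] [ 0.20003226  0.5105979  -0.53669074  1.8891171   0.34413965  0.8339651
 -0.7489443 ]
t 2.62 u 0.5376 w 0.1463 z 0.2500 F [-0.04 -0.59  0.08] open 0.0853 q [ 2.000e-04  7.855e-01  6.189e-01 -1.000e-04]
t 3.10 u 0.5371 w 0.1475 z 0.2500 F [-0.5  -0.2   0.44] open 0.0455 q [-0.      0.7848  0.6198  0.    ]
```

```bash
ls -la pics
```

```text
total 1808
drwxr-xr-x 2 agent agent   4096 Dec  6 22:33 .
drwxr-xr-x 3 agent agent   4096 Dec  6 22:33 ..
-rw-r--r-- 1 agent agent 365150 Dec  6 22:32 sc_crop.png
-rw-r--r-- 1 agent agent 409557 Dec  6 22:31 scene0.png
-rw-r--r-- 1 agent agent 371796 Dec  6 22:33 scene_a.png
-rw-r--r-- 1 agent agent 253587 Dec  6 22:31 top0.png
-rw-r--r-- 1 agent agent 218001 Dec  6 22:33 top_a.png
-rw-r--r-- 1 agent agent 216542 Dec  6 22:32 top_crop.png
```

View pics/scene_a.png

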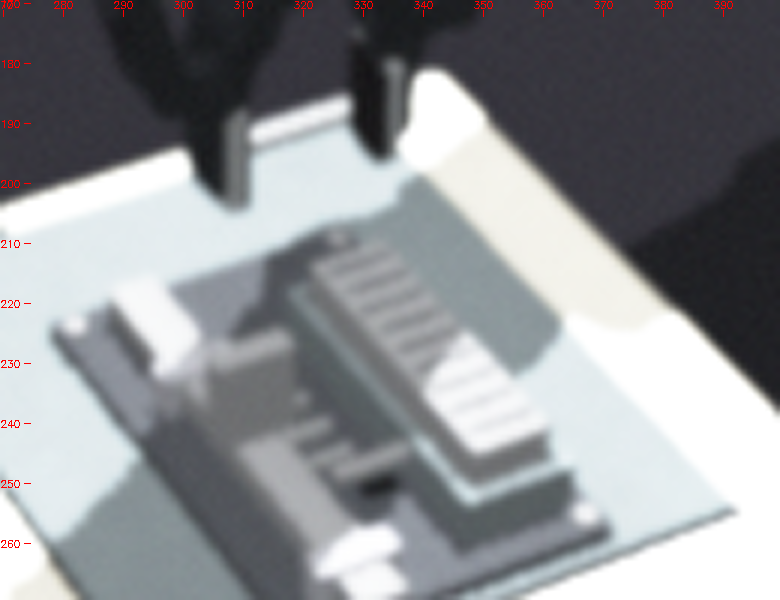

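View pics/top_a.png

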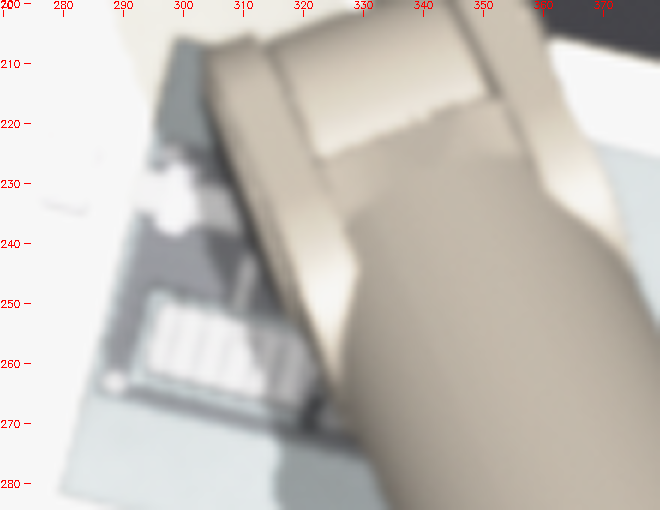

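The scene view shows the two fingertips at about (308,204) and (333,196), above the lock on the thumb's -y side, and the thumb at (311,230). In the top view the arm hides the lock. I'll compare the tips with their predicted positions.

Run:
```python
from h import *
for z in (.170,.177,.185):
    print(z,proj("scene",[P(.5371+s*du,.1475+dw,z) for s in(1,-1) for du in(.0228,.0373) for dw in(.011,-.011)]).round(1).tolist())
X=cloud("scene",np.load("scene_a.npz")['d'])
for v in range(176,208,3):
    print(v,[(u,*(np.array([X[v,u,:2]@U,X[v,u,:2]@W,X[v,u,2]])*1000).astype(int)) for u in (301,304,307,310,330,333,336)])
```

```text
0.17 [[310.6, 208.9], [305.0, 202.5], [303.6, 211.3], [298.1, 204.7], [332.2, 201.8], [326.4, 195.5], [339.0, 199.5], [333.1, 193.3]]
0.177 [[310.6, 205.9], [305.0, 199.5], [303.6, 208.3], [298.0, 201.7], [332.3, 198.8], [326.5, 192.5], [339.1, 196.5], [333.2, 190.3]]
0.185 [[310.6, 202.4], [305.0, 196.0], [303.5, 204.8], [298.0, 198.2], [332.4, 195.3], [326.6, 189.0], [339.2, 193.1], [333.3, 186.8]]
176 [(301, np.int64(568), np.int64(138), np.int64(233)), (304, np.int64(564), np.int64(142), np.int64(235)), (307, np.int64(567), np.int64(159), np.int64(246)), (310, np.int64(564), np.int64(164), np.int64(248)), (330, np.int64(511), np.int64(143), np.int64(217)), (333, np.int64(511), np.int64(153), np.int64(223)), (336, np.int64(511), np.int64(164), np.int64(230))]
179 [(301, np.int64(569), np.int64(140), np.int64(228)), (304, np.int64(565), np.int64(143), np.int64(229)), (307, np.int64(565), np.int64(156), np.int64(237)), (310, np.int64(562), np.int64(161), np.int64(239)), (330, np.int64(513), np.int64(147), np.int64(214)), (333, np.int64(511), np.int64(154), np.int64(218)), (336, np.i
[... 2626 characters left out ...]
.int64(517), np.int64(35), np.int64(84)), (304, np.int64(510), np.int64(37), np.int64(83)), (307, np.int64(565), np.int64(155), np.int64(184)), (310, np.int64(561), np.int64(158), np.int64(184)), (330, np.int64(461), np.int64(61), np.int64(81)), (333, np.int64(456), np.int64(64), np.int64(81)), (336, np.int64(451), np.int64(68), np.int64(82))]
206 [(301, np.int64(519), np.int64(41), np.int64(81)), (304, np.int64(514), np.int64(43), np.int64(81)), (307, np.int64(510), np.int64(49), np.int64(83)), (310, np.int64(505), np.int64(54), np.int64(84)), (330, np.int64(467), np.int64(71), np.int64(82)), (333, np.int64(461), np.int64(73), np.int64(82)), (336, np.int64(457), np.int64(79), np.int64(84))]
```

The fingers match the prediction: +y face at w≈0.158 and tips at about 0.181, which puts them 69 mm ahead of the TCP at this opening. Next I'll lower them to the catch with force sensing.

Run:
```python
from h import *
from cell import env
env.movel(P(.5371,.1475,.204),0.1); env.dwell(.2); st()
r=env.movel(P(.5371,.1475,.182),0.012,stop_force=2.5); print(r); st(); 
shot("b",{"scene":(270,170,400,270)})
```

```text
t 4.01 u 0.5375 w 0.1477 z 0.2048 F [-0.49  0.67  0.59] open 0.0457 q [4.000e-04 7.848e-01 6.197e-01 6.000e-04]
True
t 5.09 u 0.5371 w 0.1475 z 0.1911 F [ 0.48 -0.57  2.92] open 0.0455 q [-1.000e-04  7.848e-01  6.198e-01 -2.000e-04]
```

View pics/scene_b.png

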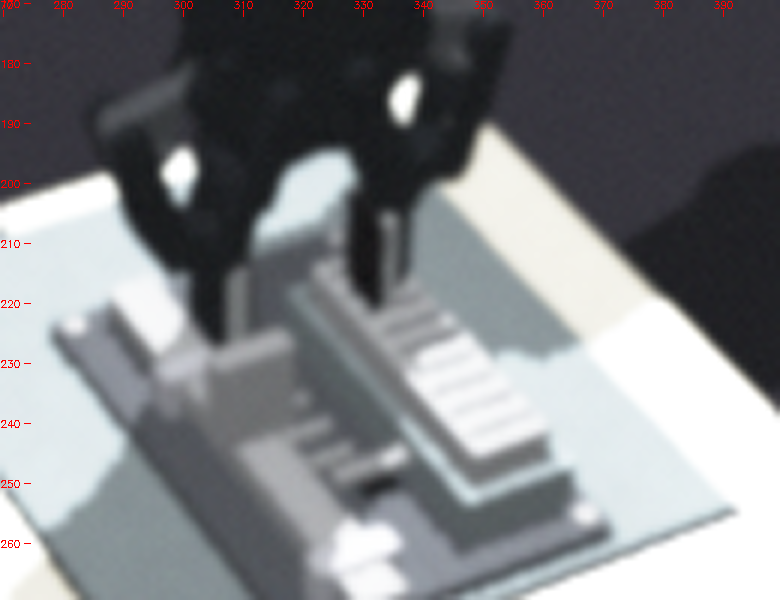

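Contact came at TCP z = 0.191, meaning the tip is at 0.122 on the key at (333,219). The other finger stands just behind the thumb at (306,226). Pressing 7.5 mm now.

Run:
```python
from h import *
from cell import env
env.movel(P(.5371,.1475,.1835),0.03); env.dwell(.2); st(); st()
shot("c",{"scene":(270,170,400,270)})
```

```text
t 5.74 u 0.5372 w 0.1475 z 0.1835 F [-0.59 -0.27  6.1 ] open 0.0455 q [-4.000e-04  7.848e-01  6.198e-01 -7.000e-04]
t 5.74 u 0.5372 w 0.1475 z 0.1835 F [-0.59 -0.27  6.1 ] open 0.0455 q [-4.000e-04  7.848e-01  6.198e-01 -7.000e-04]
```

View pics/scene_c.png

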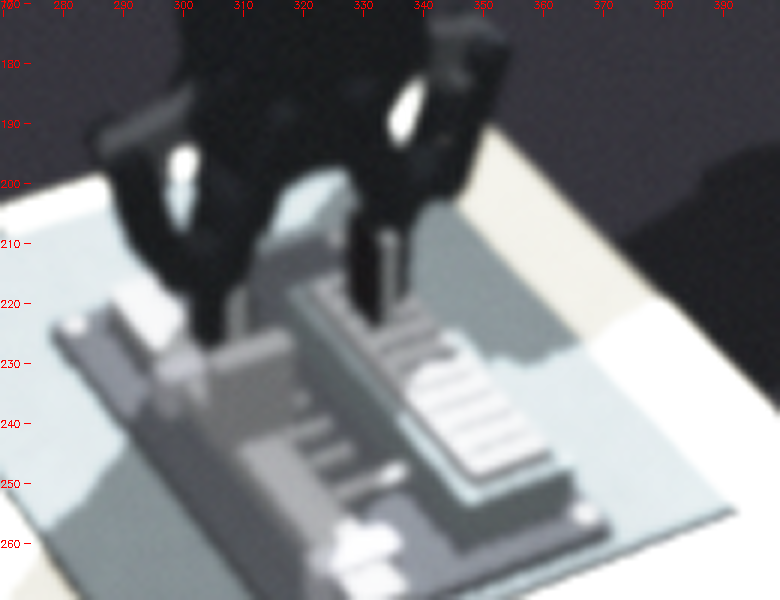

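Force is 6.1 N, so the depth is about 7.4 mm, and the key's top is down near the housing edge. Now push along +y, first partway and then to the stop.

Run:
```python
from h import *
from cell import env
r=env.movel(P(.5371,.165,.1835),0.025,stop_force=12); print(r); s=st(); print("Fw",s['force'][:2]@W)
if not r:
    r=env.movel(P(.5371,.185,.1835),0.03,stop_force=12); print(r); s=st(); print("Fw",s['force'][:2]@W)
shot("d",{"scene":(270,170,400,270)})
```

```text
False
t 6.64 u 0.5373 w 0.1629 z 0.1832 F [-0.9 -5.6  6.6] open 0.0453 q [ 3.000e-04  7.852e-01  6.192e-01 -2.100e-03]
Fw -5.6529707323365
False
t 7.46 u 0.5373 w 0.1830 z 0.1832 F [-0.8  -4.82  6.41] open 0.0457 q [ 3.000e-04  7.852e-01  6.193e-01 -2.100e-03]
Fw -4.87327970785714
```

View pics/scene_d.png

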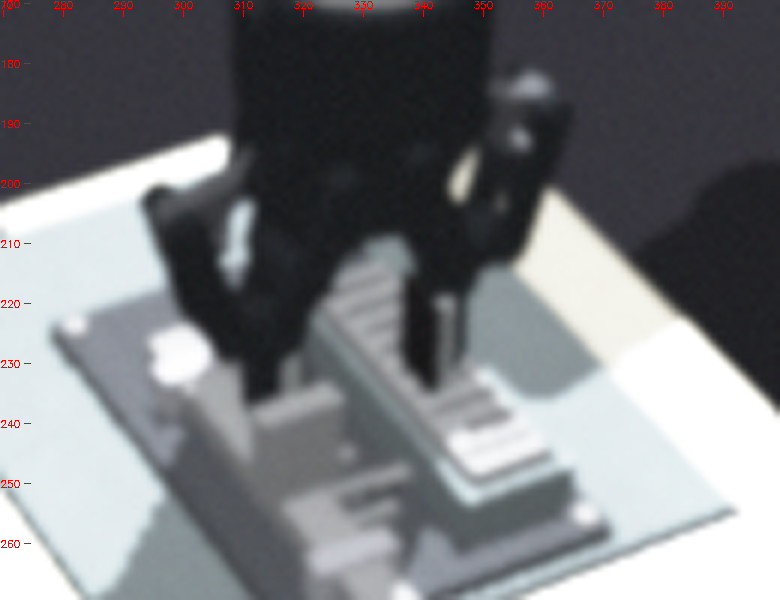

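The thumb has moved with the finger (its top is now near (320,236)) and the catch is still down at 6.4 N. Next, on to the hard stop.

Run:
```python
from h import *
from cell import env
r=env.movel(P(.5371,.212,.1835),0.025,stop_force=12); print(r); s=st(); print("Fw",s['force'][:2]@W)
env.dwell(.2); s=st(); print("Fw",s['force'][:2]@W)
shot("e",{"scene":(270,190,400,290)})
```

```text
True
t 8.21 u 0.5375 w 0.1969 z 0.1833 F [-1.55 -0.18  6.01] open 0.0455 q [ 0.0012  0.7859  0.6184 -0.0043]
Fw -0.5319624677995377
t 8.41 u 0.5374 w 0.1969 z 0.1832 F [-0.55 -0.21  5.56] open 0.0453 q [ 0.0011  0.7859  0.6183 -0.0041]
Fw -0.3293653605297767
```

View pics/scene_e.png

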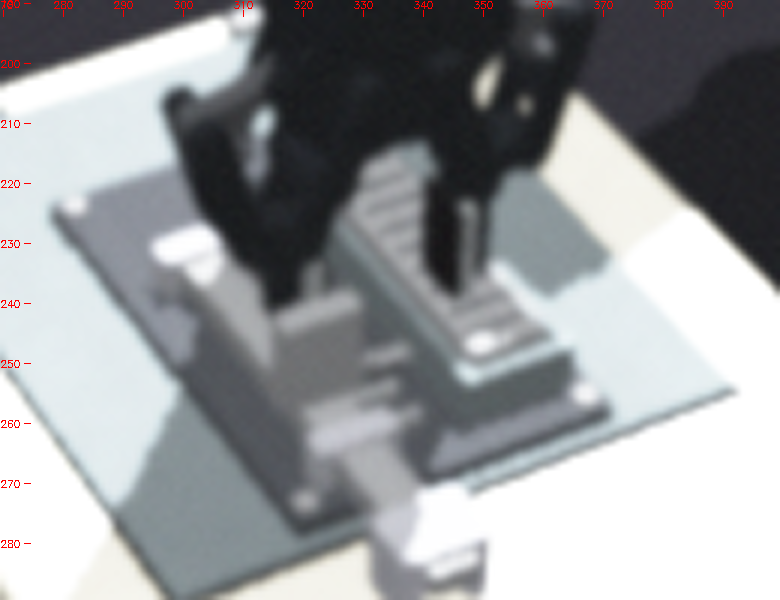

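It stopped at w=0.197, close to the predicted 0.198, and the nose is in the keeper at (343,275). I'll push once more, harder, to confirm the hard stop, and measure the thumb by depth.

Run:
```python
from h import *
from cell import env
r=env.movel(P(.5371,.212,.1835),0.02,stop_force=22); print(r); s=st(); print("Fw",s['force'][:2]@W)
shot("f",{"scene":(270,190,400,290)})
def th(tag):
    S=cloud("scene",np.load(f"scene_{tag}.npz")['d'])[190:290,270:400]; z=S[...,2]; X=S[...,:2]@U; Y=S[...,:2]@W
    m=(z>.132)&(z<.142)&(X>.550)&(X<.583)&(Y>.15)&(Y<.25)
    print(tag,m.sum(),X[m].mean(),np.percentile(Y[m],[5,50,95]))
S=cloud("scene",np.load("scene0.npz")['d'])
np.savez("scene_0.npz",d=np.load("scene0.npz")['d']); th("0"); th("e"); th("f")
```

```text
True
t 8.91 u 0.5376 w 0.1975 z 0.1833 F [ 0.16 -1.34  6.  ] open 0.0454 q [ 0.0034  0.7873  0.6165 -0.009 ]
Fw -1.2642557828534706
0 75 0.5670228667701331 [0.16814204 0.17407743 0.17785009]
e 124 0.5672069106527734 [0.19854644 0.21375563 0.22088378]
f 121 0.5673949926649178 [0.19912508 0.21451523 0.22044129]
```

The thumb has travelled about 42.7 mm, and the harder push gained only 0.6 mm, so this is the hard stop with the catch still at 6 N. Letting go straight up.

```bash
python3 - <<'E'
from h import *
from cell import env
env.movel(P(.5376,.1975,.197),0.05); s=st(); 
env.movel(P(.5371,.192,.28),0.15); st()
env.reach(P(.5371,-.10,.30),Q); st()
env.dwell(.2)
shot("g",{"scene":(270,190,400,290),"top":(270,205,380,290)})
def th(tag):
    S=cloud("scene",np.load(f"scene_{tag}.npz")['d'])[190:290,270:400]; z=S[...,2]; X=S[...,:2]@U; Y=S[...,:2]@W
    m=(z>.132)&(z<.142)&(X>.550)&(X<.583)&(Y>.15)&(Y<.25)
    print(tag,m.sum(),X[m].mean(),np.percentile(Y[m],[5,50,95]))
th("0"); th("g")
for n in("scene","top"):
    for tag in("0","_g"):
        S=cloud(n,np.load(f"{n}{tag}.npz")['d']); z=S[...,2]; X=S[...,:2]@U; Y=S[...,:2]@W
        m=(X>.497)&(X<.518)&(Y>.14)&(Y<.225)&(z>.1); print(n,tag,"catch z",np.median(z[m]))
        m=(X>.555)&(X<.579)&(Y>.15)&(Y<.25)&(z>.131); print("  thumb",m.sum(),X[m].mean(),Y[m].mean(),z[m].mean())
E
python3 -c "
import numpy as np,cv2
cv2.imwrite('pics/full_g.png',np.load('scene_g.npz')['p'])"
```

```text
t 9.38 u 0.5373 w 0.1974 z 0.1969 F [-0.42  0.16 -0.59] open 0.0452 q [ 0.0032  0.7871  0.6167 -0.0087]
t 10.09 u 0.5367 w 0.1917 z 0.2792 F [-0.61 -0.05 -0.86] open 0.0457 q [ 0.003   0.7872  0.6167 -0.0091]
t 11.22 u 0.5373 w -0.0981 z 0.2997 F [ 0.21  0.42 -0.15] open 0.0455 q [-4.000e-04  7.840e-01  6.207e-01  3.000e-04]
0 75 0.5670228667701331 [0.16814204 0.17407743 0.17785009]
g 86 0.566881001633728 [0.21078952 0.21696451 0.22060935]
scene 0 catch z 0.12171933305311108
  thumb 63 0.5669996497810486 0.1738395780063573 0.13612449386665565
scene _g catch z 0.12150228404688386
  thumb 75 0.5666868804539495 0.21688611687854195 0.13602479075974433
top 0 catch z 0.12214503254196844
  thumb 41 0.5668226882954182 0.17059952055138464 0.1376844009512259
top _g catch z 0.12219867614289052
  thumb 39 0.5666248684931602 0.21392092574641625 0.1378790380068777
```

View pics/scene_g.png

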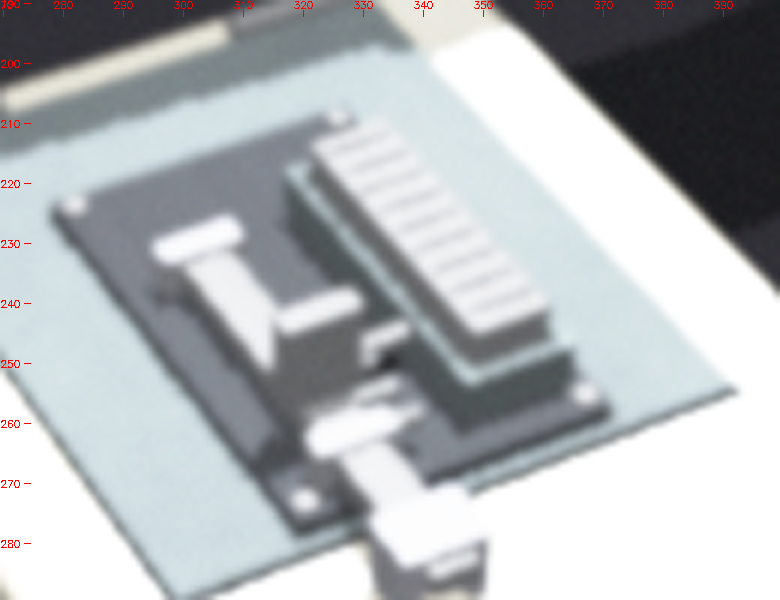

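View pics/top_g.png

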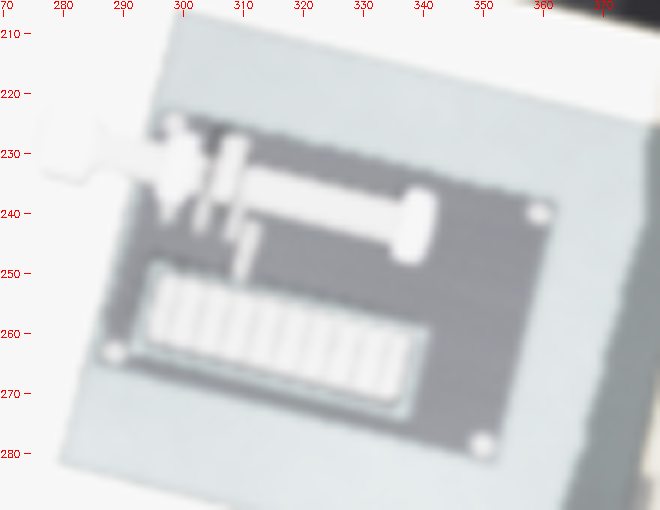

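View pics/full_g.png

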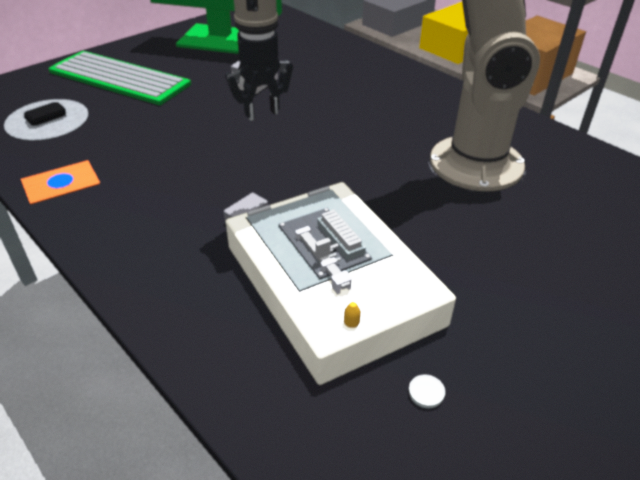

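The pictures show the thumb 43.2 mm further on, with its top at (323,241) in scene and (308,232) in top. The catch is back up at 122 mm, and the tooth at (310,247) stands behind the last rib. The nose is in the keeper, and the objective (352,315), dish (427,391) and slide box haven't moved. The robot is clear, so I'm handing in.

```bash
python3 -c "
from cell import job; job.job_done()"
```

```text
the job is handed in; nothing more can be done
```

The bolt is home in its keeper and locked by the catch, and I handed the job in with about 11.5 s on the robot's clock.

- **Method:** With the fingertips 60 mm apart, one pressed the catch down about 7.5 mm. It was still down, at about 6 N, each time I read the force. The other fingertip pushed the thumb piece until the bolt met its hard stop. A second, harder push moved it only 0.6 mm further. I then lifted straight up and moved clear.
- **Bolt and catch:** Depth readings from both cameras put the thumb piece 43.0 to 43.3 mm further on. The catch top is back at 122 mm, its full-up height, with its tooth behind the last rib.
- **Other objects:** The objective, dish and slide box look unmoved in the final picture; I did not measure them.
- **Disagreement:** The bolt reached its stop 1 mm short of my estimate, which is within the camera calibration. No check failed.

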